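Close the mould clamp

TASK

Close the swing clamp over the two-part plaster mould: push the steel strap round with a finger until it lies over the mould, fully against its stop pin, and only then push the cam lever down all the way so that the pad presses on the mould. Pick nothing up, do not shift the mould or the things standing around, then move the hand clear.

Things in the scene. Friction and masses are not known exactly. Their poses are not given: they have to be found in the camera images.
- mould_clamp: Fixed clamp stand: a wooden board 124 (x) x 232 (y) x 14 mm high on the table, its underside at z 0. It stands at a different place and yaw each time. Origin on the table under the middle of the mould; the board's middle is 6 mm towards +y. In its own axes: a steel swing post stands at y +85 mm, the mould in the middle between low rails, and a 10 mm steel stop pin (top 104 mm above the table) at x +17.5, y -85 mm. The strap when home points along -y from the post.
- strap (a joint): Swing angle of the strap about the upright post, rad. 0 = home, over the mould against the stop pin (hard stop); it grows as the strap opens, clockwise seen from above (home it points to the stand's -y, at 1.57 to the stand's -x). Starts 0.7 to 1.25. It stays where it is left; a push of about 2 N near its end moves it, so no force is needed beyond touching the stop.
- strap_pivot (a point): Point on the strap's swing axis at mid height of the bar, 95 mm above the table. Its y axis points from the strap's end back to the post, so the strap points along its -y; z up. The side to be pushed is the strap's -x side: pushing it towards the strap's +x closes it.
- strap_end (a point): Point on the centre line of the strap 155 mm from the swing axis, the place to push; axes as strap_pivot. The strap is a steel bar 24 mm wide and 14 mm high (88 to 102 mm above the table) whose round end is 192 mm from the axis. The upright cam lever stands on it 80 mm from the axis, between two small cheeks that end 120 mm above the table; the post's nut ends 112 mm above the table.
- cam_lever (a joint): Angle of the cam lever, rad. 0 = upright; grows as it is folded outward along the strap, away from the post, and down; 1.45 = fully down (hard stop), then lying almost level above the strap. Negative = leaning towards the post. Starts -0.25 to 0.2. Stays where it is left; about 4 N near the tip moves it, and up to about 8 N over the last tenth of a radian, where the pad meets the mould.
- lever_pivot (a point): Point on the lever's hinge axis, on the strap's centre line 80 mm from the swing axis, 114 mm above the table. Its x axis is the hinge axis, its z axis points along the lever to the tip.
- lever_tip (a point): Middle of the lever's free end, 80 mm from the hinge axis; axes as lever_pivot. The outer 46 mm of the lever is a black grip 22 mm wide and 10 mm thick; the lever is pushed on its +y face, the one that looks towards the post (upwards once it is down).
- clamp_pad: Round pressure pad, 28 mm across, under the strap 80 mm from the swing axis; origin in the middle of its underside. It hangs 5 to 6 mm above the mould while the lever is upright and goes down 6.7 mm with the lever, pressing on the mould.
- mould: The pale plaster mould on the stand, 85 x 68 x 57 mm, loose, origin at the centre of its underside; it stands on the board, its top 71 mm above the table. Not to be lifted or shifted.
- spare_mould: Bystander: a similar plaster mould, 61 x 66 x 65 mm, standing on the table behind the stand. Origin at the centre of its underside.
- terra_cup: Bystander: terracotta cup, 66 mm across, 63 mm high, standing beyond the stop-pin end of the stand. Origin at the centre of its underside.
- bolt: Bystander: steel bolt standing on its head, 20 x 20 x 49 mm, in front of the stop-pin end of the stand. Origin at the centre of its underside.
- wood_rib: Bystander: wooden potter's rib lying on the table, 54 x 100 x 9 mm. Origin at the centre of its underside.

How it is judged:
By the outcome, as a careful person would: the job done as asked, in the order asked, and still so for the second after the job is handed in, with the robot touching nothing.
It also fails if it takes over 51 s, if anything falls off the work surface, if the arm or the gripper's body presses on something with over 40 N, if the wrist force passes 120 N, or if a joint passes its speed limit or range.

ROBOT

A 7-joint arm with a two-finger parallel gripper is mounted at the origin on a cart in front of the work surface, level with it; the furniture and walls round the work are solid. World frame = base frame: x ahead of the robot, y to its left, z up, the work surface at z = 0. Lengths are in m, angles in rad, forces in N, time in s.
With the tool pointing down it reaches from about 0.35 to 0.9 m from the base axis. Payload 7.2 kg.
Tool frame: the origin (TCP) lies on the centre line of the jaws, within the pads' length; the fingertips stand 11 mm ahead of it and the grasp point (between the pads) lies 8 mm behind it; z points along the fingers, y is the line along which they close (so a half turn about z gives the same grasp; the last joint's range is limited). The gripper opens to 85 mm and grips with 20 to 120 N. Pads are 22 mm wide; open, the fingers measure 114 mm over their backs; the gripper's body (76 mm by 85 mm) begins 54 mm behind the grasp point. The pads swing forward as they close: fully open they stand 13 mm farther back than shut.
Start: joints at [-1.257, 0.411, -0.013, 1.596, 0.006, 1.134, -0.082], TCP at [0.233, 0.58, 0.242] pointing down, gripper open.
Joint ranges: [-2.95, 2.95], [-0.29, 1.99], [-1.47, 1.44], [0.14, 2.54], [-1.03, 4.17], [0.13, 1.85], [-2.86, 2.86]. Speed limits (rad/s): [2.39, 2.39, 3.01, 3.01, 3.14, 3.14, 3.14].

INTERFACE

Orientations are given as a 3x3 rotation matrix whose columns are the frame's x, y, z axes.
In Python, from cell import bot gives the robot as it stands.
- The arm moves only by the tool carry_out, never from a script. Its argument "plan" is a list of rows, each a list of 7 numbers: the shift along the tool's x, y, z in m, then the turn, a rotation vector about the tool's x, y, z in degrees, then the gripper command: -1 is fully open, 1 is shut, values between are in proportion. In form: [[dx, dy, dz, rx, ry, rz, fingers], ...]. A call has 1 to 20 rows; each row shifts and turns the commanded pose from where the row before left it, along the tool's axes as they then stand; what a row does not reach is not made up. A row lasts 1/8 s, in which the tool goes at most 62.5 mm and 10.7 degrees, less where a joint would pass 70% of its speed; a pose out of reach is approached as far as the arm can. A call with a gripper value outside its range is refused whole. The fingers move at their own pace and stop on an object; "newtons" is the grip in N (left out, the last holds). Time passes only in rows, so rows that do not move let the fingers close. It gives the time, the measured TCP pose, the force, the opening and the grip force at its end, in the units of the state.
- bot.read_state(): the state, without advancing time (a new reading comes with each control period).
- bot.snapshot(name): name is "side" or "top" or "wrist"; returns (picture, depth): 400x640x3 uint8, red, green, blue; 400x640 float32, m along the optical axis (not along the pixel's ray), 0 where there is no reading.
- bot.camera_model(name): a dict with "vfov" (degrees; the focal length in pixels is half the picture's height over the tangent of half this angle, whatever the lens; pixels are square), "cx", "cy" (the principal point, pixels), "xyz" and "rotation" of the camera in the world. Camera axes: x right, y down, z forward; pixel columns grow to the right and rows downward; lengths in m; the calibration is good to about 2 mm. A picture is of the moment at which its call begins: read the wrist's pose just before it. camera_model takes no time and is no camera call; for the wrist camera it gives the pose at the moment of the call.
- bot.sign_off(): hands the job in; it is judged then, once.
The state is a dict: "time_s": time; "q": joint angles; "qvel": joint speeds; "joint_efforts": joint torques, N m; "position": TCP position; "tcp_rot": TCP orientation; "force": force on the tool from outside, world axes, zero at the start; "torque": the same for the moment, N m; "grip_width": finger opening in m; "grasp_force": force on a finger pad.
Only numpy, scipy, OpenCV 4.12 (cv2) and the standard library are available. Lean on these libraries where they do the work, as an engineer would, in place of code of your own. Each camera call takes 0.05 s, during which the arm holds its last target. There are 200 camera calls.

## Working session

There is one attempt and no reset: what is moved stays moved. The work goes in short steps, Python scripts to look and compute and a tool call to move; the robot and the scene stay as the last step left them, time stands still between calls to the robot, and variables do not carry over. Pictures are saved under pics/ and viewed, at most 10 in all, crops included, and the job is handed in when it is done.

Besides the shell and the picture viewer there is one more tool, called after "Emit:" as name([rows], argument=value, ...), one row to a line, values as JSON. carry_out: Moves the arm, as the interface text tells. Its arguments: {"type":"object","properties":{"plan":{"type":"array"},"newtons":{"type":"number"}},"required":["plan"]}

```bash
mkdir -p pics
cat > h.py <<'E'
import numpy as np, cv2
from cell import bot
def cam(n):
    m=bot.camera_model(n); f=200/np.tan(np.radians(m['vfov'])/2)
    return f,m['cx'],m['cy'],np.array(m['xyz']),np.array(m['rotation'])
def snap(n,tag):
    c=cam(n); p,d=bot.snapshot(n); np.savez(f'{tag}.npz',p=p,d=d,f=c[0],cx=c[1],cy=c[2],t=c[3],R=c[4])
    cv2.imwrite(f'pics/{tag}.png',cv2.cvtColor(p,cv2.COLOR_RGB2BGR))
def cloud(tag):
    z=np.load(f'{tag}.npz'); d=z['d']; v,u=np.mgrid[:400,:640]
    P=np.stack([(u-z['cx'])/z['f']*d,(v-z['cy'])/z['f']*d,d],-1)@z['R'].T+z['t']
    P[d==0]=np.nan
    return P
E
python3 - <<'E'
from h import *
snap('top','t0'); snap('side','s0')
s=bot.read_state(); print(s['time_s'],s['position'],np.round(s['tcp_rot'],3),s['grip_width'])
for n in('top','side'):
    c=cam(n);print(n,c[0],c[3],np.round(c[4],2).tolist())
E
```

```text
0.1 [0.23275194 0.57956839 0.24151841] [[-0.928  0.373 -0.   ]
 [ 0.373  0.928 -0.001]
 [-0.    -0.002 -1.   ]] 0.08536078656433374
top 431.1500278346366 [ 0.51524385 -0.19029583  1.15056584] [[-0.02, -1.0, 0.08], [-1.0, 0.02, -0.01], [0.01, -0.08, -1.0]]
side 413.76293158835546 [ 0.58294483 -0.93611464  0.54350358] [[1.0, 0.01, -0.02], [0.02, -0.48, 0.87], [-0.0, -0.88, -0.48]]
```

View pics/t0.png

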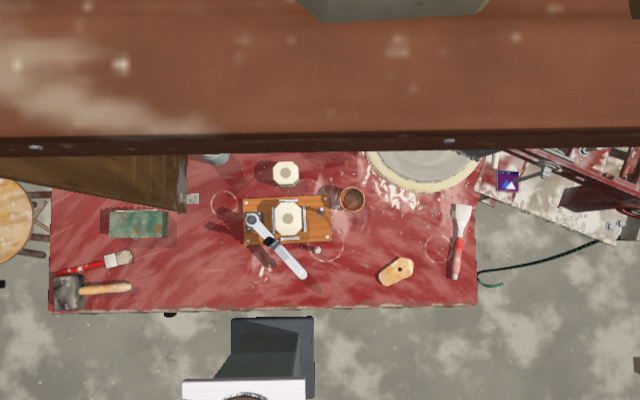

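View pics/s0.png

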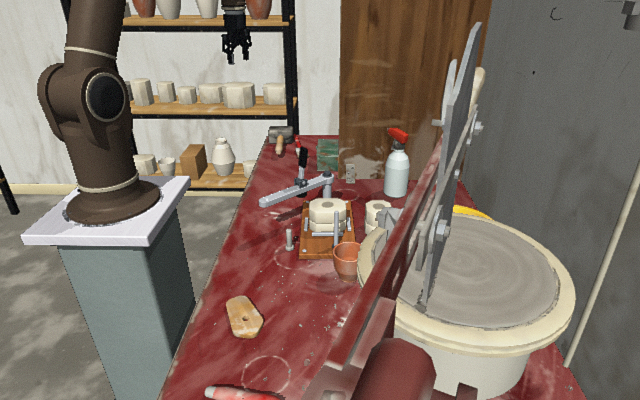

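Run:
```python
from h import *
P=cloud('t0'); im=cv2.imread('pics/t0.png')
c=cv2.resize(im[150:300,220:380],None,fx=5,fy=5,interpolation=cv2.INTER_CUBIC)[:600]
c=cv2.resize(im[150:290,210:370],None,fx=4.2,fy=4.2,interpolation=cv2.INTER_CUBIC); cv2.imwrite('pics/t0c.png',c)
R=P[150:300,220:380].reshape(-1,3)
z=R[:,2]
print('table',np.nanmedian(P[250:300,150:230,2]))
m=(z>.082)&(z<.107); B=R[m]; print(m.sum())
# strap: bar points
for lo,hi in((.006,.02),(.066,.076),(.084,.106),(.106,.125),(.125,.25)):
    m=(z>lo)&(z<hi); q=R[m]; print(lo,hi,m.sum(),np.nanmin(q,0),np.nanmax(q,0),np.nanmedian(q,0))
    if lo==.125: print(np.round(q[np.argsort(-q[:,2])][:40],3).tolist())
m=(z>.006)&(z<.02); print(cv2.minAreaRect(R[m][:,:2].astype(np.float32)))
```

```text
table 0.0002985165915454502
728
0.006 0.02 2874 [ 0.3530374  -0.36279828  0.00600445] [0.74086758 0.05776755 0.01999716] [ 0.5738546  -0.16540651  0.014008  ]
0.066 0.076 870 [ 0.52160152 -0.31816691  0.06602686] [0.72937683 0.04417766 0.07596455] [ 0.56677166 -0.12539768  0.07008711]
0.084 0.106 708 [ 0.41551072 -0.21320623  0.08682371] [0.72543315 0.03998562 0.1059996 ] [ 0.48330156 -0.11192055  0.10211137]
0.106 0.125 124 [ 0.42044203 -0.20834236  0.1060002 ] [ 0.58552805 -0.02883014  0.12425921] [ 0.51259373 -0.08639461  0.11319349]
0.125 0.25 314 [ 0.49628034 -0.34481746  0.12539486] [ 0.71340539 -0.07675561  0.19585602] [ 0.6832206  -0.32720392  0.16694427]
[[0.507, -0.082, 0.196], [0.511, -0.086, 0.196], [0.513, -0.086, 0.196], [0.511, -0.089, 0.195], [0.511, -0.084, 0.195], [0.513, -0.091, 0.195], [0.515, -0.091, 0.195], [0.504, -0.084, 0.195], [0.502, -0.082, 0.194], [0.504, -0.082, 0.194], [0.515, -0.086, 0.194], [0.515, -0.088, 0.194], [0.502, -0.08, 0.193], [0.515, -0.093, 0.193], [0.509, -0.077, 0.193], [0.504, -0.08, 0.193], [0.513, -0.093, 0.193], [0.517, -0.088, 0.193], [0.509, -0.088, 0.193], [0.509, -0.079, 0.193], [0.509, -0.084, 0.192], [0.511, -0.093, 0.192], [0.511, -0.091, 0.192], [0.509, -0.082, 0.192], [0.509, -0.086, 0.192], [0.513, -0.084, 0.191], [0.506, -0.086, 0.191], [0.502, -0.084, 0.191], [0.513, -0.088, 0.191], [0.504, -0.086, 0.19], [0.507, -0.079, 0.19], [0.506, -0.084, 0.19], [0.511, -0.079, 0.189], [0.517, -0.09, 0.189], [0.509, -0.09, 0.189], [0.515, -0.095, 0.189], [0.5, -0.081, 0.189], [0.507, -0.077, 0.189], [0.504, -0.077, 0.188], [0.506, -0.088, 0.188]]
((0.5454526543617249, -0.15039299428462982), (0.4259292483329773, 0.37987321615219116), 88.3163070678711)
```

View pics/t0c.png

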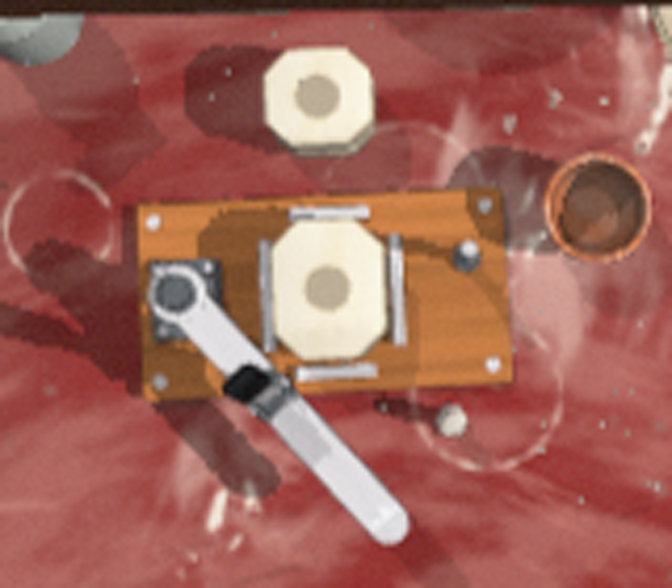

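Crop (4.2×, offset 210,150): post nut at (176,292), strap end at (395,535), pin top at (468,255), cheeks at (268,395), black lever tip at (245,383), bolt at (452,420), mould centre at (328,289). The strap is open about 0.8 rad, and its side to push is the lower left one.

```bash
cat > geo.py <<'E'
from h import *
def geo(tag):
    P=cloud(tag)
    def near(c,r,lo,hi):
        u,v=c[0]/4.2+210,c[1]/4.2+150; u,v=int(round(u)),int(round(v))
        q=P[v-r:v+r+1,u-r:u+r+1].reshape(-1,3); q=q[(q[:,2]>lo)&(q[:,2]<hi)]
        return q.mean(0),len(q)
    return P,near
E
python3 - <<'E'
from geo import *
P,near=geo('t0')
nut=near((176,292),7,.106,.118); pin=near((468,255),5,.095,.112); end=near((395,535),7,.09,.108); m=near((328,289),16,.064,.078)
tip=near((245,383),8,.15,.22); bolt=near((452,420),4,.03,.06); cup=near((598,207),14,.05,.07)
for n in('nut','pin','end','m','tip','bolt','cup'): print(n,np.round(eval(n)[0],4),eval(n)[1])
# bar fit
R=P[200:290,240:320].reshape(-1,3); z=R[:,2]; q=R[(z>.098)&(z<.106)]
d=np.hypot(*(q[:,:2]-nut[0][:2]).T); q=q[(d>.1)&(d<.21)]
l=cv2.fitLine(q[:,:2].astype(np.float32),cv2.DIST_HUBER,0,.001,.001).ravel(); print(l, np.cross(l[:2],nut[0][:2]-l[2:]), d[(d<.21)].max(), q[:,2].mean())
# board
b=P[185:255,235:340].reshape(-1,3); b=b[(b[:,2]>.011)&(b[:,2]<.018)]; print(cv2.minAreaRect(b[:,:2].astype(np.float32)))
# beam and tall things
for v,u in((140,300),(80,300),(130,200),(180,140),(205,180)): print(v,u,np.round(P[v,u],3))
E
```

```text
nut [ 0.5597 -0.0398  0.1104] 56
pin [ 0.5823 -0.2093  0.1043] 13
end [ 0.4272 -0.1591  0.1017] 91
m [ 0.5623 -0.1252  0.0703] 792
tip [ 0.5076 -0.0881  0.1822] 77
bolt [ 0.4813 -0.1985  0.049 ] 16
cup [ 0.6112 -0.2901  0.0615] 151
[ 0.74452674  0.6675926   0.45230582 -0.13671623] 0.0004599951446428441 0.19072831251448005 0.10210532323963704
((0.5657629370689392, -0.11866442859172821), (0.1741865873336792, 0.2311963438987732), 2.3782079219818115)
140 300 [ 0.584 -0.181  0.848]
80 300 [ 0.611 -0.183  0.895]
130 200 [ 0.581 -0.122  0.893]
180 140 [0.634 0.152 0.301]
205 180 [0.604 0.152 0.044]<stdin>:9: DeprecationWarning: Arrays of 2-dimensional vectors are deprecated. Use arrays of 3-dimensional vectors instead. (deprecated in NumPy 2.0)
```

Emit:
carry_out([
  [0,0,0,0,0,-7.9,1],
  [0,0,0,0,0,-7.9,1],
  [0,0,0,0,0,-8,1],
  [-0.03,-0.043,0,0,0,0,1],
  [-0.03,-0.043,0,0,0,0,1],
  [-0.03,-0.043,0,0,0,0,1],
  [-0.03,-0.043,0,0,0,0,1],
  [-0.03,-0.043,0,0,0,0,1],
  [0,-0.043,0,0,0,0,1],
  [0,-0.043,0,0,0,0,1],
  [0,-0.043,0,0,0,0,1],
  [0,-0.043,0,0,0,0,1],
  [0,-0.043,0,0,0,0,1],
  [0,-0.043,0,0,0,0,1],
  [0,-0.043,0,0,0,0,1],
  [0,-0.043,0,0,0,0,1],
  [0,-0.043,0,0,0,0,1],
  [0,-0.043,0,0,0,0,1],
  [0,-0.043,0,0,0,0,1],
  [0,0,0,0,0,0,1],
])

```text
time_s: 2.6
position: [0.4054, -0.1054, 0.2423]
tcp_rot: [[-1.0, -0.028, -0.0], [-0.028, 1.0, -0.001], [0.0, -0.001, -1.0]]
force: [-0.8, 0.6, 0.3]
grip_width: -0.0002
grasp_force: 0.0
```

Emit:
carry_out([
  [0,0,0.035,0,0,0,1],
  [0,0,0.035,0,0,0,1],
  [0,0,0.035,0,0,0,1],
  [0,0,0.032,0,0,0,1],
  [0,0,0,0,0,0,1],
])

```text
time_s: 3.22
position: [0.4042, -0.1016, 0.1037]
tcp_rot: [[-0.999, -0.034, -0.005], [-0.034, 0.999, 0.0], [0.005, 0.0, -1.0]]
force: [-0.7, 0.6, -0.0]
grip_width: -0.0001
grasp_force: 0.0
```

Run:
```python
from h import *
snap('side','s1'); snap('wrist','w1')
s=bot.read_state(); print(s['position'],s['force'])
a=cv2.imread('pics/s1.png')[120:300,200:400]; b=cv2.imread('pics/w1.png')
a=cv2.resize(a,None,fx=2.2,fy=2.2,interpolation=cv2.INTER_CUBIC); b=cv2.resize(b,(560,350))[:, 100:460]
o=np.zeros((396,800,3),np.uint8); o[:,:440]=a; o[:350,440:]=b; cv2.imwrite('pics/c1.png',o)
t=cam('side'); 
for w in ((*s['position'][:2],s['position'][2]-.011),):
    p=t[4].T@(np.array(w)-t[3]); print('tip px',t[0]*p[0]/p[2]+t[1],t[0]*p[1]/p[2]+t[2])
```

```text
[ 0.40607253 -0.1021861   0.10576525] [-0.149472   -0.79550297  0.73382902]
tip px 257.6754191153429 188.94341632003878
```

View pics/c1.png

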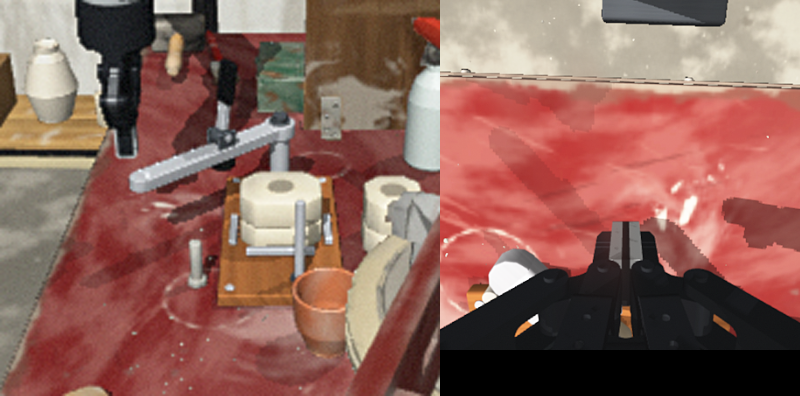

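The fingertip shows at side pixel (257,191), about where the 11 mm reach puts it. So I start the strap push with the tip at about z 0.087.

Emit:
carry_out([
  [-0.0025,-0.0165,0.004,0,0,0,1],
  [-0.0025,-0.0165,0.004,0,0,0,1],
  [-0.008,-0.0085,0,0,0,0,1],
  [-0.008,-0.0085,0,0,0,0,1],
  [-0.008,-0.0085,0,0,0,0,1],
  [-0.008,-0.0085,0,0,0,0,1],
  [-0.0095,-0.006,0,0,0,0,1],
  [-0.0095,-0.006,0,0,0,0,1],
  [-0.0095,-0.006,0,0,0,0,1],
  [0,0,0,0,0,0,1],
])

```text
time_s: 4.58
position: [0.4753, -0.1858, 0.0972]
tcp_rot: [[-0.999, -0.033, 0.001], [-0.033, 0.999, -0.001], [-0.001, -0.001, -1.0]]
force: [0.3, -0.6, 0.6]
grip_width: -0.0004
grasp_force: 0.0
```

Emit:
carry_out([
  [-0.008,-0.003,0,0,0,0,1],
  [-0.008,-0.003,0,0,0,0,1],
  [-0.008,-0.003,0,0,0,0,1],
  [-0.008,-0.003,0,0,0,0,1],
  [-0.008,-0.002,0,0,0,0,1],
  [-0.008,-0.002,0,0,0,0,1],
  [-0.008,-0.001,0,0,0,0,1],
  [-0.005,-0.001,0,0,0,0,1],
  [-0.003,0,0,0,0,0,1],
  [0,0,0,0,0,0,1],
])

```text
time_s: 5.82
position: [0.5392, -0.201, 0.0973]
tcp_rot: [[-0.999, -0.034, 0.001], [-0.034, 0.999, 0.0], [-0.001, 0.0, -1.0]]
force: [0.5, 0.9, 0.6]
grip_width: -0.0002
grasp_force: 0.0
```

Emit:
carry_out([
  [-0.002,0,0,0,0,0,1],
  [-0.002,0,0,0,0,0,1],
  [-0.001,0,0,0,0,0,1],
  [0,0,0,0,0,0,1],
])

```text
time_s: 6.32
position: [0.5439, -0.201, 0.0973]
tcp_rot: [[-0.999, -0.034, 0.0], [-0.034, 0.999, 0.0], [-0.0, 0.0, -1.0]]
force: [-1.5, -0.5, -0.2]
grip_width: 0.0006
grasp_force: 0.4
```

Run:
```python
from h import *
s=bot.read_state(); print(s['position'],s['force'])
snap('side','s2'); s=bot.read_state(); print(s['position'],s['force'])
a=cv2.imread('pics/s2.png')[140:280,240:400]
cv2.imwrite('pics/s2c.png',cv2.resize(a,None,fx=4.2,fy=4.2,interpolation=cv2.INTER_CUBIC))
```

```text
[ 0.54393407 -0.20097576  0.09729149] [-1.51018861 -0.45327006 -0.18622383]
[ 0.5439247  -0.20090923  0.09730001] [-0.36722193 -0.73624787  0.50373606]
```

View pics/s2c.png

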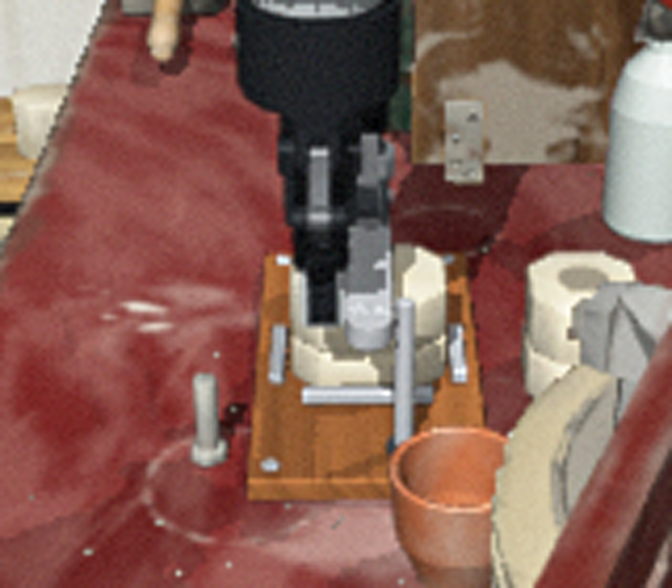

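The strap's end (345–393, 310) is almost against the pin (398–412). I keep pushing slowly until contact shows in the force.

Emit:
carry_out([
  [-0.001,0,0,0,0,0,1],
  [-0.001,0,0,0,0,0,1],
  [0,0,0,0,0,0,1],
])

```text
time_s: 6.75
position: [0.5442, -0.2009, 0.0971]
tcp_rot: [[-0.999, -0.033, -0.003], [-0.033, 0.999, 0.001], [0.003, 0.001, -1.0]]
force: [-6.1, 0.8, 4.7]
grip_width: 0.0002
grasp_force: 3.4
```

Emit:
carry_out([
  [-0.001,0,0,0,0,0,1],
  [-0.001,0,0,0,0,0,1],
  [-0.001,0,0,0,0,0,1],
  [0,0,0,0,0,0,1],
])

```text
time_s: 7.25
position: [0.5444, -0.201, 0.0969]
tcp_rot: [[-0.999, -0.032, -0.008], [-0.032, 0.999, 0.002], [0.008, 0.002, -1.0]]
force: [-16.0, 0.4, 12.2]
grip_width: 0.0002
grasp_force: 8.0
```

Emit:
carry_out([
  [0.01,0,0,0,0,0,1],
  [0.015,0,0,0,0,0,1],
  [0.02,0,0,0,0,0,1],
  [0.02,0,-0.01,0,0,0,1],
  [0.02,0,-0.03,0,0,0,1],
  [0.03,0,-0.04,0,0,0,1],
  [0.03,0,-0.04,0,0,0,1],
  [0,0,-0.04,0,0,0,1],
  [0,0,0,0,0,0,1],
])

```text
time_s: 8.38
position: [0.405, -0.2063, 0.2602]
tcp_rot: [[-0.999, -0.033, 0.007], [-0.033, 0.999, -0.001], [-0.007, -0.001, -1.0]]
force: [0.3, 0.8, -0.4]
grip_width: -0.0004
grasp_force: 0.0
```

Run:
```python
from h import *
s=bot.read_state(); print(s['position'],s['force'])
snap('top','t2'); im=cv2.imread('pics/t2.png')
cv2.imwrite('pics/t2c.png',cv2.resize(im[150:290,210:370],None,fx=4.2,fy=4.2,interpolation=cv2.INTER_CUBIC))
P=cloud('t2'); q=P[150:290,210:370].reshape(-1,3)
A=np.array([.5597,-.0398]); psi=.033; M=np.array([[np.cos(psi),np.sin(psi)],[-np.sin(psi),np.cos(psi)]])
S=np.c_[(q[:,:2]-A)@M.T,q[:,2]]
k=(abs(S[:,0])<.03)&(S[:,1]<-.04)&(S[:,1]>-.12)&(S[:,2]>.125)&(S[:,2]<.21); L=S[k]
for a in np.arange(.13,.2,.01):
    w=L[(L[:,2]>a)&(L[:,2]<a+.01)]
    if len(w): print(round(a,2),len(w),np.round(w.mean(0),4),np.round(np.ptp(w,0),4))
b=S[(S[:,2]>.098)&(S[:,2]<.105)&(abs(S[:,0])<.05)&(S[:,1]<-.1)&(S[:,1]>-.2)]
print(len(b),np.polyfit(b[:,1],b[:,0],1),b.mean(0))
pn=S[(S[:,2]>.1)&(S[:,2]<.108)&(S[:,0]>.0135)&(S[:,0]<.03)&(S[:,1]<-.15)&(S[:,1]>-.19)]; print(pn.mean(0))
```

```text
[ 0.40503328 -0.20629012  0.26021129] [ 0.34293395  0.7926963  -0.41362521]
0.13 6 [-0.0005 -0.0798  0.1364] [0.0117 0.0026 0.0055]
0.14 4 [-0.     -0.0789  0.1448] [0.0071 0.0003 0.0019]
0.15 10 [-0.0014 -0.0765  0.1569] [0.0205 0.0055 0.0091]
0.16 9 [-0.001  -0.0761  0.1662] [0.0159 0.0023 0.0085]
0.17 8 [-0.0006 -0.0743  0.1758] [0.0183 0.0008 0.0064]
0.18 17 [-0.0002 -0.0706  0.1872] [0.0203 0.011  0.0098]
0.19 31 [ 0.0002 -0.068   0.1926] [0.0203 0.0069 0.0063]
354 [-0.01630547 -0.00171279] [ 0.000655   -0.14521464  0.10197044]
[ 0.01778552 -0.17011729  0.10327794]
```

View pics/t2c.png

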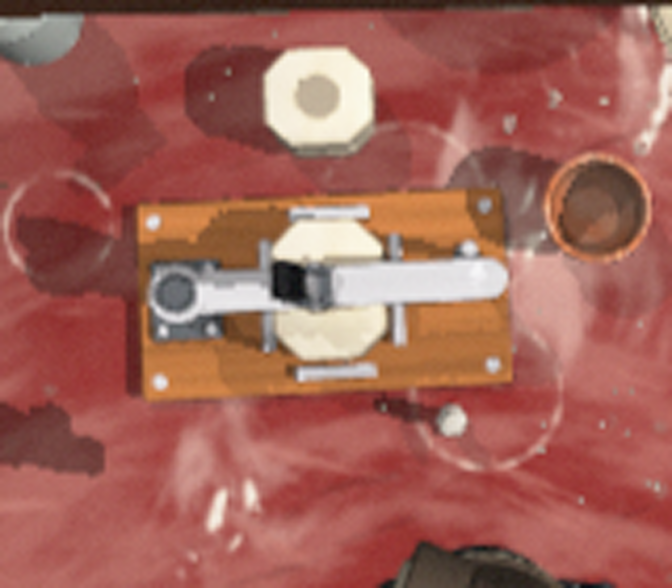

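The strap lies over the mould against the pin: its centre is at stand x ≈ 0.7 mm, with its end at crop (500,278) and the pin at (468,250). The black lever tip at (290,282) leans about 0.14 rad towards the post. Next I bring the fingers to the post side of the lever.

Emit:
carry_out([
  [-0.02,0.0158,0,0,0,0,1],
  [-0.02,0.0158,0,0,0,0,1],
  [-0.02,0.0158,0,0,0,0,1],
  [-0.02,0.0158,0,0,0,0,1],
  [-0.02,0.0158,0,0,0,0,1],
  [-0.02,0.0158,0,0,0,0,1],
  [-0.02,0.0158,0,0,0,0,1],
  [-0.02,0.0158,0,0,0,0,1],
  [0,0,0,0,0,0,1],
  [0,0,0,0,0,0,1],
])

```text
time_s: 9.68
position: [0.5594, -0.0743, 0.257]
tcp_rot: [[-0.999, -0.033, -0.001], [-0.033, 0.999, -0.0], [0.001, -0.0, -1.0]]
force: [-0.7, -0.7, -0.0]
grip_width: -0.0001
grasp_force: 0.0
```

Emit:
carry_out([
  [0,0,0.022,0,0,0,1],
  [0,0,0.022,0,0,0,1],
  [0,0,0.021,0,0,0,1],
  [0,0,0,0,0,0,1],
  [0,-0.008,0,0,0,0,1],
  [0,-0.008,0,0,0,0,1],
  [0,-0.008,0,0,0,0,1],
  [0,-0.008,0,0,0,0,1],
  [0,-0.008,0,0,0,0,1],
  [0,0,0,0,0,0,1],
])

```text
time_s: 10.92
position: [0.5613, -0.115, 0.193]
tcp_rot: [[-0.999, -0.032, 0.002], [-0.032, 0.999, -0.0], [-0.002, -0.0, -1.0]]
force: [0.5, 0.4, 0.1]
grip_width: 0.0001
grasp_force: 0.0
```

Emit:
carry_out([
  [0,-0.0065,0.002,0,0,0,1],
  [0,-0.0065,0.002,0,0,0,1],
  [0,-0.0065,0.002,0,0,0,1],
  [0,-0.0057,0.0037,0,0,0,1],
  [0,-0.0057,0.0037,0,0,0,1],
  [0,-0.0057,0.0037,0,0,0,1],
  [0,-0.0043,0.0052,0,0,0,1],
  [0,-0.0043,0.0052,0,0,0,1],
  [0,-0.0043,0.0052,0,0,0,1],
  [0,0,0,0,0,0,1],
])

```text
time_s: 12.18
position: [0.562, -0.1641, 0.1588]
tcp_rot: [[-0.999, -0.033, -0.001], [-0.033, 0.999, -0.0], [0.001, -0.0, -1.0]]
force: [0.6, -1.2, -0.6]
grip_width: -0.0
grasp_force: 0.0
```

Emit:
carry_out([
  [0,-0.002,0.004,0,0,0,1],
  [0,-0.002,0.004,0,0,0,1],
  [0,-0.002,0.004,0,0,0,1],
  [0,-0.001,0.003,0,0,0,1],
  [0,-0.001,0.003,0,0,0,1],
  [0,0,0.002,0,0,0,1],
  [0,0,0,0,0,0,1],
])

```text
time_s: 13.05
position: [0.5626, -0.1722, 0.1395]
tcp_rot: [[-0.999, -0.033, -0.0], [-0.033, 0.999, -0.001], [0.0, -0.001, -1.0]]
force: [-1.9, -2.6, 4.5]
grip_width: -0.0001
grasp_force: 1.9
```

Contact is building, so I press on in small steps until the hard stop.

Emit:
carry_out([
  [0,0,0.001,0,0,0,1],
  [0,0,0.001,0,0,0,1],
  [0,0,0.001,0,0,0,1],
  [0,0,0,0,0,0,1],
])

```text
time_s: 13.55
position: [0.5628, -0.1726, 0.1371]
tcp_rot: [[-0.999, -0.033, 0.001], [-0.033, 0.999, -0.001], [-0.0, -0.001, -1.0]]
force: [-2.6, -2.4, 9.2]
grip_width: -0.0004
grasp_force: 4.4
```

Emit:
carry_out([
  [0,0,0.001,0,0,0,1],
  [0,0,0.001,0,0,0,1],
  [0,0,0.001,0,0,0,1],
  [0,0,0,0,0,0,1],
])

```text
time_s: 14.05
position: [0.563, -0.1729, 0.1363]
tcp_rot: [[-0.999, -0.032, 0.002], [-0.032, 0.999, -0.001], [-0.002, -0.001, -1.0]]
force: [-10.3, -1.7, 28.7]
grip_width: 0.0
grasp_force: 13.8
```

Emit:
carry_out([
  [0,0,-0.003,0,0,0,1],
  [0,0,-0.006,0,0,0,1],
  [0,0,-0.02,0,0,0,1],
  [0,0,-0.03,0,0,0,1],
  [0,0,-0.03,0,0,0,1],
  [0.03,0,-0.02,0,0,0,1],
  [0.04,0,0,0,0,0,1],
  [0.04,0,0,0,0,0,1],
  [0.04,0,0,0,0,0,1],
  [0,0,0,0,0,0,1],
])

```text
time_s: 15.3
position: [0.4105, -0.1764, 0.2425]
tcp_rot: [[-0.999, -0.032, -0.001], [-0.032, 0.999, 0.001], [0.001, 0.001, -1.0]]
force: [0.7, 0.5, -1.0]
grip_width: 0.0002
grasp_force: 0.0
```

Run:
```python
from h import *
s=bot.read_state(); print(s['position'],s['force'])
snap('top','t3'); snap('side','s3')
a=cv2.resize(cv2.imread('pics/t3.png')[160:280,225:365],None,fx=2.8,fy=2.8,interpolation=cv2.INTER_CUBIC)
b=cv2.resize(cv2.imread('pics/s3.png')[150:270,250:390],None,fx=2.8,fy=2.8,interpolation=cv2.INTER_CUBIC)
cv2.imwrite('pics/c3.png',np.hstack([a,b]))
P=cloud('t3'); q=P[150:290,210:370].reshape(-1,3)
A=np.array([.5597,-.0398]); psi=.033; M=np.array([[np.cos(psi),np.sin(psi)],[-np.sin(psi),np.cos(psi)]])
S=np.c_[(q[:,:2]-A)@M.T,q[:,2]]
L=S[(abs(S[:,0])<.009)&(S[:,1]<-.118)&(S[:,1]>-.158)&(S[:,2]>.11)&(S[:,2]<.2)]
p=np.polyfit(L[:,1],L[:,2],1); print('lever',len(L),p,np.pi/2-np.arctan(-p[0]),L.mean(0))
b=S[(S[:,2]>.098)&(S[:,2]<.105)&(abs(S[:,0])<.05)&(S[:,1]<-.165)&(S[:,1]>-.2)]; print(b.mean(0))
m=S[(S[:,2]>.065)&(S[:,2]<.076)&(abs(S[:,0])<.05)&(S[:,1]<-.03)&(S[:,1]>-.14)];print(m.min(0),m.max(0))
```

```text
[ 0.41053682 -0.17635342  0.24245752] [ 0.70471237  0.53757645 -0.96720107]
lever 122 [-0.10692714  0.11128128] 1.4642739235803905 [-4.70775146e-05 -1.38258484e-01  1.26064864e-01]
[ 0.00178576 -0.17642839  0.1019465 ]
[-0.04130458 -0.11797459  0.06511087] [ 0.04244714 -0.0521715   0.07505027]
```

View pics/c3.png

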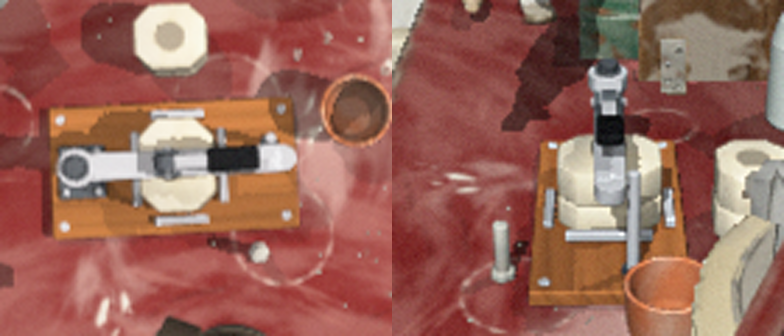

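The lever lies flat at about 1.46 rad: its black grip is at (232,158) in the left panel. The strap touches the pin, the mould and bystanders look unmoved, and the hand is clear.

```bash
python3 -c "
from cell import bot
print(bot.sign_off())"
```

```text
the job is handed in; nothing more can be done
None
```

The strap was pushed home against its stop pin first, then the cam lever was pushed down to its stop (measured about 1.46 rad). The mould and the things around it look unmoved, the hand is clear, and the job was handed in at about 15 s; the judging result was not shown.

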